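# Pack two reagent canisters into the corner of the storage board

## Robot

A 6-joint arm with a two-finger parallel gripper is mounted at the origin on the work surface. World frame = base frame: x ahead of the robot, y to its left, z up, the work surface at z = 0. Lengths are in mm, angles in rad, forces in N, time in s.
With the tool pointing down it reaches from about 350 to 975 mm from the base axis. Payload 7.1 kg.
Tool frame: the origin (TCP) lies on the front face of the gripper's body, between the roots of the fingers; the fingertips stand 80 mm ahead of it and the grasp point (between the pads) lies 61 mm ahead of it (env.tips_ahead is the distance from the TCP to the fingertips, in mm); z points along the fingers, y is the line along which they close (so a half turn about z gives the same grasp; the last joint's range is limited). The gripper opens to 88 mm and grips with 3 to 60 N. Pads are 20 mm wide; open, the fingers measure 115 mm over their backs; the gripper's body (75 mm by 178 mm) begins 61 mm behind the grasp point.
Start: joints at [-1.232, 0.423, 1.63, -0, 1.089, -0.019], TCP at [218.901, -585.396, 302.675] pointing down, gripper open.
Joint ranges: [-3, 3], [-0.9, 2.11], [0.09, 2.58], [-1.31, 4.45], [0.11, 2.69], [-2.54, 2.54]. Speed limits (rad/s): [2.39, 2.39, 3.01, 3.14, 3.14, 3.14].

## Interface

Orientations are given as a unit quaternion [x, y, z, w].
In Python, from station import env, set_gripper, viewer, workorder gives the robot as it stands. Calls block until the motion is done:
- env.reach(position, orientation): joint-space move of the TCP to a pose.
- env.move_l(position, rot=None, rate=150, f_stop=None): straight line of the TCP; rot=None keeps the orientation; rate is the mean speed in mm/s. With f_stop (N) it stops when the force on the tool has changed by that much, and returns True; else False.
- env.move_joints(angles): joint-space move.
- set_gripper(opening): finger opening in mm; the grip force is fixed at half the most; returns when the fingers have stopped.
- env.hold(seconds).
- env.ik(position, orientation): joint angles nearest the present ones, or None.
- env.read_state(): the state.
- viewer.camera(name): name is "side" or "top"; returns the picture (480x640x3 uint8, blue, green, red); there is no depth.
- viewer.camera_params(name): a dict with "fx", "fy", "cx", "cy" (pixels), "dist" ([k1, k2, p1, p2, k3] as OpenCV has them; the pictures are not rectified), "pose" (4x4, takes a point from camera to world coordinates). Camera axes: x right, y up, looking along -z (the intrinsics and any distortion apply to the point x, -y, -z); pixel columns grow to the right and rows downward; lengths in mm; the calibration is good to about 2 mm. A picture is of the moment at which its call begins. camera_params takes no time and is no camera call.
A pose or a line that the arm cannot do raises env.IKError and nothing moves.
- workorder.sign_off(): hands the job in; it is judged then, once.
The state is a dict: "time_s": time; "qpos": joint angles; "dq": joint speeds; "tau": joint torques, N m; "tool_pos": TCP position; "orientation": TCP orientation; "force": force on the tool from outside, world axes, zero at the start; "wrist_torque": the same for the moment, N m; "width": finger opening in mm; "grip_force": force on a finger pad.
Only numpy, scipy, OpenCV 4.12 (cv2) and the standard library are available. Lean on these libraries where they do the work, as an engineer would, in place of code of your own. Each camera call takes 0.05 s, during which the arm holds its last target. There are 200 camera calls.

## Task

Tidy the reagents onto the corner board. First put the oblong canister upright on the board, pushed fully home into the corner where the two lips meet, with its long side against the long lip. Then set the square canister upright on the board against the long lip too, pushed up against the end of the oblong one; leave the round jar and the beaker where they stand.

Things in the scene. Friction and masses are not known exactly. Their poses are not given: they have to be found in the camera images.
- corner_board: Fixed grey board, 6 mm thick, two adjacent sides open; on the other two, aluminium lips 7 mm thick, 14 mm above the board (20 above the bench), meet at a square corner, far from the robot and to its left. Origin: inner corner of the lips, at bench height. +x: from the corner along the long lip's inner face (210 mm), towards the robot; +y: along the short lip's (115 mm), to the right; z up.
- oblong_canister: Oblong white plastic canister with a paper label and a round black cap, upright on the bench. Body 100 mm long (its x) by 60 mm wide (its y) by 68 mm high, nearly square edges; the cap, 42 mm across, is on the middle and makes it 83 mm high. Origin: centre of the underside. About 0.25 to 0.5 kg.
- square_canister: Square white plastic canister with the same label and cap, upright on the bench. Body 60 mm (x) by 60 mm (y) by 68 mm high, 83 mm with the 42 mm cap. Origin: centre of the underside. About 0.15 to 0.3 kg.
- round_jar: Round white plastic jar with the same label and cap, 60 mm in diameter, 83 mm high with its cap; a bystander among the canisters. Origin: centre of the underside.
- beaker: Empty glass beaker, 72 mm across and 85 mm high, a bystander beyond the canisters. Origin: centre of the underside.
Mind the look-alikes: they are no part of the job. What is shaped like the square_canister but orange or purple is not meant. Leave any turquoise look-alike of the oblong_canister alone.

How it is judged (in metres and radians):
On the way:
1. the oblong canister stands home in the corner, long side along the long lip, while the square one is not yet beside it (x of oblong_canister in the frame of corner_board between 0.044 and 0.06 m and y of oblong_canister in the frame of corner_board between 0.024 and 0.04 m and z of oblong_canister in the frame of corner_board between 0 and 0.014 m and angle between the x axis of oblong_canister and the x axis of corner_board, either way round below 0.17 rad and angle between oblong_canister's own z axis and vertical below 0.1 rad and linear speed of oblong_canister below 0.02 m/s and horizontal distance between oblong_canister and square_canister above 0.17 m), for 0.2 s.
At the end, for the whole second after the job is handed in: Both canisters stand upright on the board (within about 6 degrees) and at rest: the oblong one within 10 mm of both lips, its long side along the long lip within 10 degrees; the square one within 10 mm of the long lip, squared to it within 10 degrees, and within about 12 mm of the oblong one's end (x of oblong_canister in the frame of corner_board between 0.044 and 0.06 m and y of oblong_canister in the frame of corner_board between 0.024 and 0.04 m and z of oblong_canister in the frame of corner_board between 0 and 0.014 m and angle between the x axis of oblong_canister and the x axis of corner_board, either way round below 0.17 rad and angle between each of oblong_canister, square_canister's own z axis and vertical below 0.1 rad and x of square_canister in the frame of corner_board between 0.12 and 0.145 m and y of square_canister in the frame of corner_board between 0.024 and 0.04 m and z of square_canister in the frame of corner_board between 0 and 0.014 m and distance between oblong_canister and square_canister below 0.142 m and (angle between the x axis of square_canister and the x axis of corner_board, either way round below 0.17 rad or angle between the x axis of square_canister and the y axis of corner_board, either way round below 0.17 rad) and linear speed of each of oblong_canister, square_canister below 0.02 m/s); the robot touches nothing.
It fails at once if the round jar is moved more than 30 mm or tipped (distance of round_jar from where it was at the start of the episode above 0.03 m or angle between round_jar's own z axis and vertical above 0.4 rad).
It fails at once if the beaker is moved more than 30 mm or tipped (distance of beaker from where it was at the start of the episode above 0.03 m or angle between beaker's own z axis and vertical above 0.4 rad).
It also fails if it takes over 58 s, if anything falls off the work surface, if the arm or the gripper's body presses on something with over 40 N, if the wrist force passes 120 N, or if a joint passes its speed limit or range.

## Working session

There is one attempt and no reset: what is moved stays moved. The work goes in short steps, each a Python script; the robot and the scene stay as the last script left them, time stands still between calls to the robot, and variables do not carry over. Pictures are saved under pics/ and viewed, at most 10 in all, crops included, and the job is handed in when it is done.

```bash
mkdir -p pics; ls
python3 - <<'E'
from station import env, set_gripper, viewer, workorder
import cv2
for n in("top","side"):
    cv2.imwrite(f"pics/{n}0.png",viewer.camera(n)); p=viewer.camera_params(n); print(n,p)
print(env.read_state()["orientation"],env.read_state()["time_s"])
E
```

```text
pics
top {'fx': 595.9218827074385, 'fy': 595.9218827074385, 'cx': 322.06023251251946, 'cy': 237.2127151122229, 'dist': array([-0.07580087,  0.        ,  0.        ,  0.        ,  0.        ]), 'pose': array([[ 6.78426906e-02,  9.76694206e-01, -2.03631526e-01,
         3.22088626e+02],
       [-9.97694651e-01,  6.60750428e-02, -1.54749030e-02,
        -2.10943875e+01],
       [-1.65928636e-03,  2.04211943e-01,  9.78925293e-01,
         1.17157167e+03],
       [ 0.00000000e+00,  0.00000000e+00,  0.00000000e+00,
         1.00000000e+00]])}
side {'fx': 588.4675178700147, 'fy': 588.4675178700147, 'cx': 322.57642227262716, 'cy': 239.27491254007504, 'dist': array([-0.1018257,  0.       ,  0.       ,  0.       ,  0.       ]), 'pose': array([[-7.76180022e-01,  5.00873671e-01, -3.82975377e-01,
         1.10486026e+02],
       [-6.30456768e-01, -6.08545707e-01,  4.81867601e-01,
         5.64453412e+02],
       [ 8.29677249e-03,  6.15465424e-01,  7.88120216e-01,
         9.63043232e+02],
       [ 0.00000000e+00,  0.00000000e+00,  0.00000000e+00,
         1.00000000e+00]])}
[ 9.84035268e-01  1.77972129e-01 -9.95056994e-05 -7.09647582e-04] 0.1
```

View pics/top0.png

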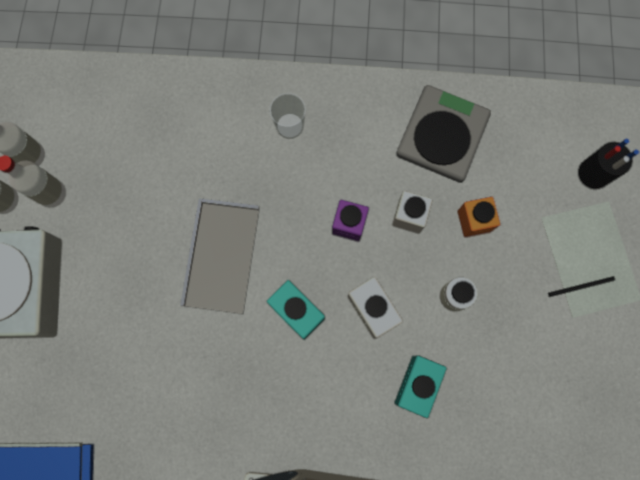

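View pics/side0.png

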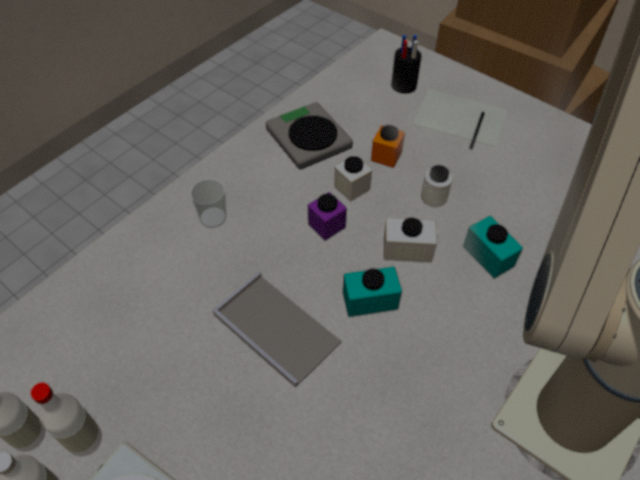

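The top view shows the oblong at (375,308), the square at (413,211), the jar at (459,294) and the beaker at (288,120). The board's inner corner is near (203,206), with the long lip running down to (185,305). The side view agrees.

```bash
cat > h.py <<'E'
import numpy as np, cv2
from station import env, set_gripper, viewer, workorder
def ray(n,px,z):
    p=viewer.camera_params(n);K=np.array([[p["fx"],0,p["cx"]],[0,p["fy"],p["cy"]],[0,0,1]])
    u=cv2.undistortPoints(np.asarray(px,float).reshape(-1,1,2),K,p["dist"]).reshape(-1,2)
    d=np.c_[u[:,0],-u[:,1],-np.ones(len(u))]@p["pose"][:3,:3].T; o=p["pose"][:3,3]
    return (o+d*((z-o[2])/d[:,2])[:,None])[:,:2]
def blob(mask,seed):
    """convex hull of the mask component closest to the seed pixel"""
    cs,_=cv2.findContours(mask,cv2.RETR_EXTERNAL,cv2.CHAIN_APPROX_NONE)
    cs=[c for c in cs if cv2.contourArea(c)>150]
    c=max(cs,key=lambda c:cv2.pointPolygonTest(c,seed,True)); return cv2.convexHull(c)[:,0]
def rect(n,hull,z):
    c,s,a=cv2.minAreaRect(ray(n,hull,z).astype(np.float32)); 
    return np.round(c,1),np.round(s,1),round(a,1)
E
python3 - <<'E'
from h import *
im=cv2.imread("pics/top0.png"); hsv=cv2.cvtColor(im,cv2.COLOR_BGR2HSV)
for nm,s in (("ob",(375,308)),("sq",(413,211))):
    x,y=s; print(nm,"v row",im[y-2:y-1,x-35:x+36:3].max(2).tolist(),"col",im[y-36:y+37:3,x+14].max(1).tolist())
    for t in (170,185,200):
        m=cv2.inRange(im,(t,t,t),(255,255,255))
        m=cv2.morphologyEx(m,cv2.MORPH_OPEN,np.ones((3,3)))
        try: print(t,rect("top",blob(m,s),68))
        except Exception as e: print(t,e)
    m=cv2.inRange(hsv,(0,0,0),(180,255,50)); h=blob(m,s); print("cap",rect("top",h,83), cv2.minEnclosingCircle(ray("top",h,83).astype(np.float32)))
print("board row", im[250,180:265:2].tolist()); print("col",im[195:215,235].tolist())
big=cv2.resize(im[180:350,170:440],None,fx=2.96,fy=2.96,interpolation=cv2.INTER_CUBIC); cv2.imwrite("pics/crop.png",big)
E
```

```text
ob v row [[135, 136, 139, 135, 117, 86, 153, 160, 123, 39, 38, 37, 37, 36, 36, 36, 141, 156, 129, 140, 141, 141, 139, 141]] col [137, 136, 139, 138, 139, 140, 142, 141, 139, 137, 154, 156, 157, 160, 160, 160, 159, 159, 159, 141, 137, 139, 138, 138, 137]
170 max() iterable argument is empty
185 max() iterable argument is empty
200 max() iterable argument is empty
cap (array([ 426.8, -110.4]), array([35.9, 35.1]), 48.4) ((427.15826416015625, -110.3157730102539), 18.57526397705078)
sq v row [[138, 141, 140, 140, 140, 138, 116, 154, 152, 40, 34, 33, 33, 32, 31, 28, 131, 140, 133, 135, 136, 132, 134, 136]] col [138, 138, 138, 137, 135, 135, 135, 134, 158, 158, 155, 154, 153, 146, 132, 132, 128, 134, 134, 133, 137, 138, 135, 136, 135]
170 max() iterable argument is empty
185 max() iterable argument is empty
200 max() iterable argument is empty
cap (array([ 619.5, -174.2]), array([37.3, 36. ]), 2.2) ((619.0604248046875, -174.0174560546875), 19.413047790527344)
board row [[133, 138, 136], [134, 140, 138], [132, 138, 136], [132, 137, 135], [129, 134, 132], [130, 127, 124], [122, 117, 114], [7
[... 245 characters left out ...]
21], [111, 118, 119], [111, 118, 119], [111, 118, 120], [111, 118, 120], [111, 118, 120], [111, 118, 120], [111, 118, 120], [111, 119, 120], [111, 118, 120], [111, 118, 120], [111, 118, 120], [112, 119, 120], [111, 118, 120], [112, 119, 121], [108, 114, 114], [126, 131, 130], [131, 136, 134], [130, 135, 133], [130, 136, 134], [132, 138, 136], [132, 138, 136]]
col [[129, 134, 132], [128, 133, 131], [128, 133, 131], [128, 134, 132], [129, 134, 132], [129, 135, 133], [130, 135, 133], [132, 134, 132], [134, 131, 127], [133, 128, 124], [118, 113, 110], [84, 85, 84], [84, 89, 90], [104, 111, 113], [110, 118, 119], [111, 118, 120], [111, 118, 119], [110, 117, 119], [110, 118, 119], [111, 118, 119]]
```

View pics/crop.png

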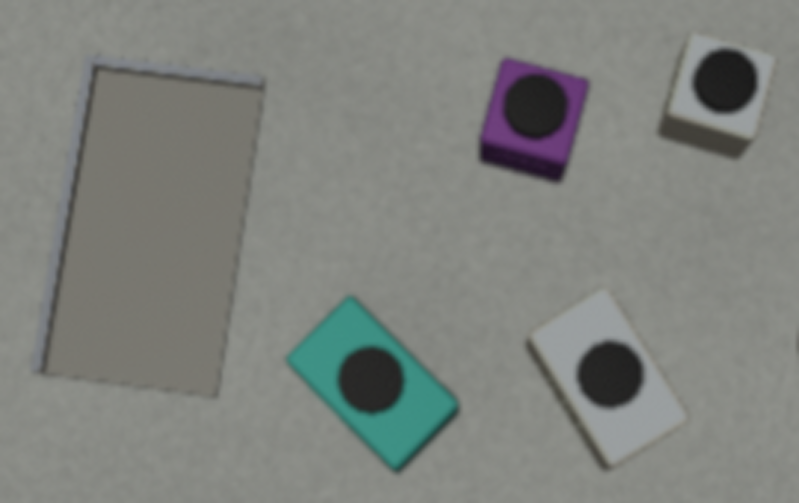

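The crop shows the board's inner corner at about (95,68), the long lip down to (45,372), and clean white top faces on both canisters. A brightness threshold near 147 isolates the faces.

Run:
```python
from h import *
im=cv2.imread("pics/top0.png")
g=im.max(2)
for nm,s in (("ob",(375,308)),("sq",(413,211)),("jar",(459,294))):
    m=((g>148)|(g<60)).astype(np.uint8)*255
    m=cv2.morphologyEx(m,cv2.MORPH_OPEN,np.ones((5,5)))
    print(nm,rect("top",blob(m,s),68))
for sd in ((303,308),(350,218),(479,215),(423,386)):
    hsv=cv2.cvtColor(im,cv2.COLOR_BGR2HSV); m=cv2.inRange(hsv,(0,120,75),(180,255,255)); print(sd,rect("top",blob(m,sd),68))
m=cv2.inRange(im,(90,100,100),(118,124,124)); m=cv2.morphologyEx(m,cv2.MORPH_OPEN,np.ones((5,5)))
h=blob(m,(225,255)); q=cv2.boxPoints(cv2.minAreaRect(h.astype(np.float32))); print(q.round(1).tolist(),ray("top",q,6).round(1).tolist(),rect("top",h,6))
```

```text
ob (array([ 428.7, -111.1]), array([37.1, 35.2]), 3.1)
sq (array([ 623.2, -176.7]), array([36.6, 39.5]), 48.6)
jar (array([ 466.2, -271.9]), array([35.6, 39.8]), 3.7)
(303, 308) (array([412.9,  35.9]), array([97.2, 56.1]), 49.0)
(350, 218) (array([593.6, -54.1]), array([53.7, 55.8]), 78.4)
(479, 215) (array([ 615.3, -300.7]), array([61.6, 69.6]), 15.5)
(423, 386) (array([ 289.9, -201. ]), array([60.2, 96.5]), 71.4)
[[185.10000610351562, 306.20001220703125], [201.5, 201.5], [259.5, 210.60000610351562], [243.1999969482422, 315.29998779296875]] [[408.5, 256.0], [622.0, 246.8], [610.9, 127.0], [399.0, 140.3]] (array([509.5, 191.7]), array([116.7, 210.8]), 86.5)
```

Run:
```python
from h import *
im=cv2.imread("pics/top0.png")
g=im.max(2)
for nm,s in (("ob",(375,308)),("sq",(413,211)),("jar",(459,294))):
    m=(g>147).astype(np.uint8)*255
    m=cv2.morphologyEx(m,cv2.MORPH_OPEN,np.ones((2,2)))
    k=np.zeros_like(m); cv2.circle(k,s,45 if nm=="ob" else 32,255,-1); m&=k
    print(nm,rect("top",cv2.convexHull(cv2.findNonZero(m))[:,0],68))
```

```text
ob (array([ 426.1, -112.5]), array([95.6, 54.8]), 35.4)
sq (array([ 618.9, -176.7]), array([54.7, 55.6]), 76.9)
jar (array([ 462., -271.]), array([55.2, 51.8]), 26.4)
```

```bash
cat >> h.py <<'E'
from scipy.spatial.transform import Rotation as Rn
BX=np.array([-np.cos(np.radians(3.5)),np.sin(np.radians(3.5))]); BY=np.array([BX[1]*-1,BX[0]])
C=np.array([509.5,191.7])-105*BX-57.5*BY
def B(x,y): return C+BX*x+BY*y
def q(deg):
    a=np.radians(deg); y=np.array([np.cos(a),np.sin(a),0]); z=np.array([0,0,-1.])
    return Rn.from_matrix(np.c_[np.cross(y,z),y,z]).as_quat()
def P(xy,z): return [float(xy[0]),float(xy[1]),z]
def job(xy,a0,a1,tx,px):
    set_gripper(88)
    env.reach(P(xy,215),q(a0)); env.move_l(P(xy,104),rate=120); set_gripper(40)
    s=env.read_state(); print("grip",s["width"],s["grip_force"],s["time_s"])
    if s["width"]<50: return
    env.move_l(P(xy,218),rate=150)
    env.reach(P(B(tx,37),218),q(a1)); env.move_l(P(B(tx,37),135),rate=150)
    print("down",env.move_l(P(B(tx,37),110.7),rate=50,f_stop=10))
    z=env.read_state()["tool_pos"][2]
    for goal in ((tx,22),(px,None)):
        if goal[1] is None: goal=(px,y)
        print("push",env.move_l(P(B(*goal),z),rate=20,f_stop=10))
        s=env.read_state(); p=np.array(s["tool_pos"]); d=p[:2]-C; y=d@BY; print(d@BX,d@BY,p[2],s["force"])
E
python3 - <<'E'
from h import *
print(C,BX,BY)
for o in(0,180):
  for xy,a in ((np.array([426.5,-111.5]),125.4),(B(57,37),86.5),(np.array([619,-175.8]),76.9),(B(140,37),86.5)):
    j=env.ik(P(xy,110),q(a+o)); print(o,None if j is None else np.round(j,2))
E
```

```text
[617.81444486 242.68265426] [-0.9981348   0.06104854] [-0.06104854 -0.9981348 ]
0 [-0.28  0.51  2.13 -0.    0.5  -2.47]
0 [ 0.34  0.65  1.79 -0.    0.7  -1.17]
0 [-0.3   0.7   1.67 -0.    0.77 -1.64]
0 [ 0.4   0.58  1.95 -0.    0.6  -1.11]
180 [-0.28  0.51  2.13 -0.    0.5   0.67]
180 [ 0.34  0.65  1.79 -0.    0.7   1.97]
180 [-0.3   0.7   1.67 -0.    0.77  1.5 ]
180 [ 0.4   0.58  1.95 -0.    0.6   2.03]
```

Run:
```python
from h import *
job(np.array([426.5,-111.5]),305.4,266.5,57,40)
cv2.imwrite("pics/ob1.png",cv2.resize(viewer.camera("side")[230:430,180:450],None,fx=2.9,fy=2.9)); print(env.read_state()["time_s"])
```

```text
grip 59.87687219433148 30.00088334083557 3.8417
down True
push True
57.11994529388877 30.488191288573915 110.3007974822677 [-0.76341318 -1.71382774  4.04518199]
push True
56.78562467451803 30.50040271003913 110.38410986590982 [-1.04072559  0.3320621   4.78177965]
8.1083
```

View pics/ob1.png

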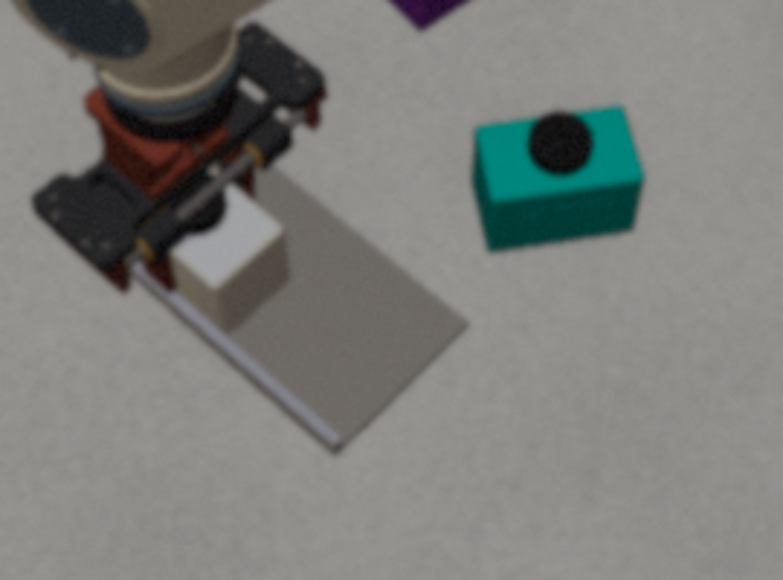

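The oblong now stands on the board by the long lip. The -x push stopped early, when the force from the first push released, so I'll push again.

Run:
```python
from h import *
env.hold(0.2)
for i in range(3):
    r=env.move_l(P(B(40,30.8),111.2),rate=25,f_stop=14)
    s=env.read_state(); d=np.array(s["tool_pos"][:2])-C; print(r,d@BX,d@BY,s["tool_pos"][2],s["force"])
    if d@BX<54 : break
```

```text
True 48.35473688503989 31.082357852042303 110.5935109972932 [-2.64577052  0.28588967  5.48743735]
```

Run:
```python
from h import *
set_gripper(88); s=env.read_state(); p=s["tool_pos"]
env.move_l([p[0],p[1],215],rate=150)
env.reach(P(np.array([619,-175.8]),215),q(256.9)); 
im=viewer.camera("top"); cv2.imwrite("pics/t2.png",im)
cv2.imwrite("pics/ob2.png",cv2.resize(im[180:340,150:470],None,fx=2.5,fy=2.5)); print(env.read_state()["time_s"])
m=(im.max(2)>147).astype(np.uint8)*255; m[:,:170]=0; m[:,290:]=0; m[:180]=0;m[330:]=0
m=cv2.morphologyEx(m,cv2.MORPH_OPEN,np.ones((3,3)))
r=rect("top",cv2.convexHull(cv2.findNonZero(m))[:,0],74); d=r[0]-C; print(r,d@BX,d@BY)
```

```text
11.7667
(array([492.6, 163.3]), array([250.7, 219.6]), 4.1) 120.13469957053954 86.8787485933201
```

View pics/ob2.png

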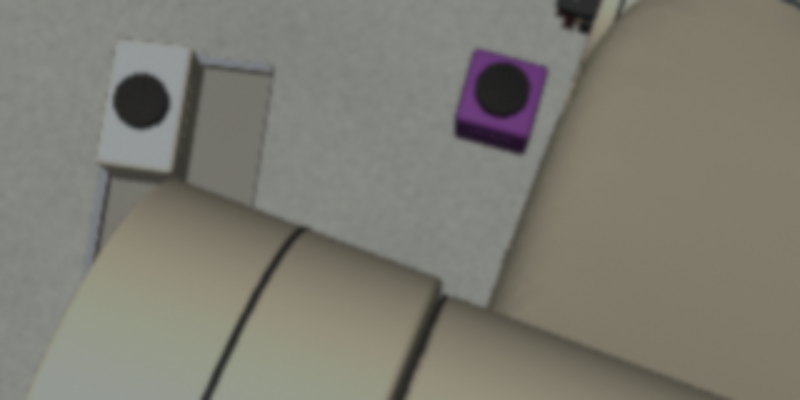

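The top face corners in the crop at (120,42), (193,50), (178,172) and (98,164) show the oblong sitting in the corner, square to the lips. Next is the square canister, with the push fixed.

```bash
python3 - <<'E'
from h import *
c=np.array([[120,42],[193,50],[178,172],[98,164]])/2.5+[150,180]
w=ray("top",c,74)-C; print(np.c_[w@BX,w@BY].round(1).tolist())
E
sed -i 's|        print("push",env|        env.hold(0.2); z=111.2\n        print("push",env|; s|goal=(px,y)|goal=(px,y+0.4)|; s|rate=20,f_stop=10|rate=25,f_stop=14|' h.py
python3 - <<'E'
from h import *
job(np.array([619,-175.8]),256.9,266.5,143,118)
print(env.read_state()["time_s"])
E
```

```text
[[4.3, 4.1], [3.5, 60.9], [98.6, 65.0], [100.4, 3.9]]
grip 59.9767055706522 30.000470280647278 13.8583
down True
push True
143.61892361939843 30.59736999140068 110.31229457065365 [ 0.41187705 -2.8062121   5.29335248]
push True
129.79672100864246 31.31969438979342 110.2201110677054 [-1.51696445  0.41183889  5.11541842]
19.025
```

Run:
```python
from h import *
set_gripper(88); p=env.read_state()["tool_pos"]
env.move_l([p[0],p[1],230],rate=150)
env.reach([350,-350,300],q(256.9)); env.hold(0.3)
im=viewer.camera("top"); s=viewer.camera("side")
v=np.hstack([cv2.resize(im[180:330,150:300],(400,400)),cv2.resize(s[200:400,200:400],(400,400))]); cv2.imwrite("pics/end.png",v)
m=(im.max(2)>146).astype(np.uint8)*255; k=np.zeros_like(m); k[180:330,170:290]=m[180:330,170:290]
k=cv2.morphologyEx(k,cv2.MORPH_OPEN,np.ones((3,3)))
r=rect("top",cv2.convexHull(cv2.findNonZero(k))[:,0],74); d=r[0]-C; print(r,d@BX,d@BY,env.read_state()["time_s"])
```

```text
(array([488.3, 184. ]), array([270.1, 136. ]), 35.3) 125.69038397212512 66.47986698598734 23.1167
```

View pics/end.png

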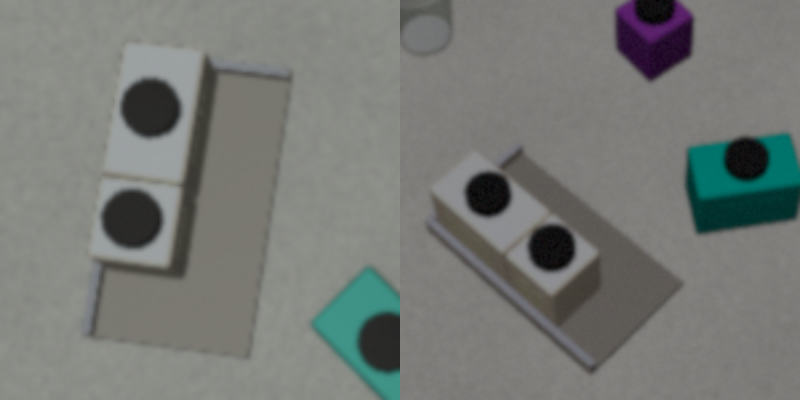

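Both views show the two canisters end to end along the long lip (caps at (150,107) and (131,219)), upright, with the oblong in the corner.

```bash
python3 -c "
from station import workorder
print(workorder.sign_off())"
```

```text
the job is handed in; nothing more can be done
None
```

The job is handed in at about 23 s on the robot's clock: the oblong canister is home in the corner and the square one is against the long lip, touching its end; the hand-in returned no verdict, so this rests on the contact stops and the final pictures.

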